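# Put the sockets back on their rail in order of size

### The arm

A 6-joint arm with a two-finger parallel gripper is mounted at the origin on a cart in front of the work surface, level with it; the furniture and walls round the work are solid. World frame = base frame: x ahead of the robot, y to its left, z up, the work surface at z = 0. Lengths are in mm, angles in rad, forces in N, time in s.
With the tool pointing down it reaches from about 400 to 925 mm from the base axis. Payload 12.5 kg.
Tool frame: the origin (TCP) lies midway between the tips of the shut fingers; the grasp point (between the pads) lies 19 mm behind it; z points along the fingers, y is the line along which they close (so a half turn about z gives the same grasp; the last joint's range is limited). The gripper opens to 95 mm and grips with 3 to 60 N. Pads are 20 mm wide; open, the fingers measure 119 mm over their backs; the gripper's body (75 mm by 180 mm) begins 59 mm behind the grasp point.
Start: joints at [1.109, 0.491, 1.559, -0, 1.092, -0.106], TCP at [217.697, 585.879, 214.661] pointing down, gripper open.
Joint ranges: [-3.1, 3.1], [-0.84, 2.19], [0.05, 2.79], [-1.13, 4.28], [0.06, 2.93], [-2.69, 2.69]. Speed limits (rad/s): [2.22, 2.22, 2.79, 3.14, 3.14, 3.14].

### API

Orientations are given as [roll, pitch, yaw] about the fixed x, y, z axes, in that order (R = Rz(yaw) Ry(pitch) Rx(roll)).
In Python, from cell import state, read_camera, camera_info, env gives the robot as it stands.
- The arm moves only by the tool move_arm, never from a script. Its argument "commands" is a list of rows, each a list of 3 entries, a list of its own where there are three numbers: the shift along the world's x, y, z in cm, then the turn, a rotation vector about the world's x, y, z in degrees, then the opening, from 0 (shut) to 1 (fully open). A call has 1 to 10 rows; each row shifts and turns the commanded pose from where the row before left it; what a row does not reach is not made up. A row lasts 1/10 s, in which the tool goes at most 50 mm and 8.59 degrees, less where a joint would pass 70% of its speed; a pose out of reach is approached as far as the arm can. A call with a gripper value outside its range is refused whole. The fingers move at their own pace and stop on an object; the grip force is fixed at half the most. Time passes only in rows, so rows that do not move let the fingers close. It gives the time, the measured TCP pose, the force, the opening and the grip force at its end, in the units of the state.
- state(): the state, without advancing time (a new reading comes with each control period).
- read_camera(name): name is "scene" or "top"; returns the picture (400x640x3 uint8, blue, green, red); there is no depth.
- camera_info(name): a dict with "K" (3x3 intrinsics, pixels), "k1" (the pictures are not rectified: a ray, as slopes to the right and down, at radius r is drawn at 1 + k1 r^2 times it, then the intrinsics apply), "cam_to_world" (4x4, takes a point from camera to world coordinates). Camera axes: x right, y down, z forward; pixel columns grow to the right and rows downward; lengths in mm; the calibration is good to about 2 mm. A picture is of the moment at which its call begins. camera_info takes no time and is no camera call.
- env.job_done(): hands the job in; it is judged then, once.
The state is a dict: "t": time; "joints": joint angles; "qvel": joint speeds; "tau": joint torques, N m; "eef_pos": TCP position; "tcp_rot": TCP orientation; "ft_force": force on the tool from outside, world axes, zero at the start; "moment": the same for the moment, N m; "opening": opening from 0.0 (shut) to 1.0 (fully open); "grip_force": force on a finger pad.
Only numpy, scipy, OpenCV 4.12 (cv2) and the standard library are available. Lean on these libraries where they do the work, as an engineer would, in place of code of your own. Each camera call takes 0.05 s, during which the arm holds its last target. There are 200 camera calls.

### The job

Put the four loose chrome sockets back on their aluminium rail, each standing upright in the middle of its own round pad, in order of size: the smallest on the pad next to the red end block, the others growing from pad to pad so that the largest stands at the black end. Leave them all standing still.

Things in the scene. Friction and masses are not known exactly. Their poses are not given: they have to be found in the camera images.
- socket_22: chromed socket wrench socket, the smallest of four: 22 mm outside diameter (its lower half is 14 percent slimmer), 42 mm tall, standing upright with its hexagonal mouth up, loose, round so any grasp yaw will do. Origin: centre of its underside; z along its axis, up
- socket_30: chromed socket wrench socket, the second smallest of four: 30 mm outside diameter (its lower half is 14 percent slimmer), 48 mm tall, standing upright with its hexagonal mouth up, loose, round so any grasp yaw will do. Origin: centre of its underside; z along its axis, up
- socket_38: chromed socket wrench socket, the second largest of four: 38 mm outside diameter (its lower half is 14 percent slimmer), 54 mm tall, standing upright with its hexagonal mouth up, loose, round so any grasp yaw will do. Origin: centre of its underside; z along its axis, up
- socket_46: chromed socket wrench socket, the largest of four: 46 mm outside diameter (its lower half is 14 percent slimmer), 60 mm tall, standing upright with its hexagonal mouth up, loose, round so any grasp yaw will do. Origin: centre of its underside; z along its axis, up
- rail: aluminium socket rail fixed on the bench, a flat strip 76 mm (its x) by 330 mm (its y), 10 mm thick; origin: centre of its underside; y runs along it. Four pads stand in a row along its y, 65 mm apart; a red block closes one end and a black block the other, which end is red changes from start to start
- pad_1: round rubber pad with a yellow rim, 54 mm diameter, one of four alike on the rail, number 1 counted from the rail's -y end; fixed; origin: centre of its underside, on the rail's top; the pad's top face is 2 mm above the origin (12 mm above the bench)
- pad_2: round rubber pad with a yellow rim, 54 mm diameter, one of four alike on the rail, number 2 counted from the rail's -y end; fixed; origin: centre of its underside, on the rail's top; the pad's top face is 2 mm above the origin (12 mm above the bench)
- pad_3: round rubber pad with a yellow rim, 54 mm diameter, one of four alike on the rail, number 3 counted from the rail's -y end; fixed; origin: centre of its underside, on the rail's top; the pad's top face is 2 mm above the origin (12 mm above the bench)
- pad_4: round rubber pad with a yellow rim, 54 mm diameter, one of four alike on the rail, number 4 counted from the rail's -y end; fixed; origin: centre of its underside, on the rail's top; the pad's top face is 2 mm above the origin (12 mm above the bench)
- red_end: red block 70 x 16 x 18 mm fixed across one end of the rail, beside either pad_1 or pad_4; its centre is 57.5 mm from that pad's centre; origin: centre of its underside, on the rail's top. It marks the end where the smallest socket belongs

How it is judged:
By the outcome, as a careful person would: the job done as asked, in the order asked, and still so for the second after the job is handed in, with the robot touching nothing.
It also fails if it takes over 99 s, if anything falls off the work surface, if the arm or the gripper's body presses on something with over 40 N, if the wrist force passes 120 N, or if a joint passes its speed limit or range.

## Working session

There is one attempt and no reset: what is moved stays moved. The work goes in short steps, Python scripts to look and compute and a tool call to move; the robot and the scene stay as the last step left them, time stands still between calls to the robot, and variables do not carry over. Pictures are saved under pics/ and viewed, at most 14 in all, crops included, and the job is handed in when it is done.

Besides the shell and the picture viewer there is one more tool, called as name(argument=value, ...) on one line, values as JSON. move_arm: Moves the arm, as the interface text tells. Its arguments: {"type":"object","properties":{"commands":{"type":"array"}},"required":["commands"]}

```bash
mkdir -p pics; ls
python3 - <<'E'
from cell import *
import cv2
for n in("scene","top"):
    cv2.imwrite(f"pics/{n}0.png",read_camera(n)); i=camera_info(n); print(n,i)
print(state())
E
```

```text
pics
scene {'K': array([[365.97393339,   0.        , 319.16397649],
       [  0.        , 365.97393339, 197.47814493],
       [  0.        ,   0.        ,   1.        ]]), 'k1': -0.08208927963544786, 'cam_to_world': array([[ 5.46725517e-01, -4.71452611e-01,  6.91970841e-01,
        -5.83695532e+01],
       [-8.37181281e-01, -2.93191997e-01,  4.61698988e-01,
        -5.91112785e+02],
       [-1.47888809e-02, -8.31727653e-01, -5.54986847e-01,
         5.40989072e+02],
       [ 0.00000000e+00,  0.00000000e+00,  0.00000000e+00,
         1.00000000e+00]])}
top {'K': array([[424.88476294,   0.        , 317.33051572],
       [  0.        , 424.88476294, 201.61871737],
       [  0.        ,   0.        ,   1.        ]]), 'k1': 0.02538430471740057, 'cam_to_world': array([[-2.43694595e-03, -9.81886566e-01,  1.89454038e-01,
         3.68001502e+02],
       [-9.99915189e-01,  4.81642126e-03,  1.21002438e-02,
        -1.73179877e+02],
       [-1.27935573e-02, -1.89408483e-01, -9.81815029e-01,
         8.79334452e+02],
       [ 0.00000000e+00,  0.00000000e+00,  0.00000000e+00,
         1.00000000e+00]])}
{'t': 0.1, 'joints': array([ 1.10943102e+00,  4.91461334e-01,  1.55940597e+00, -3.32792848e-06,
        1.09169854e+00, -1.05589162e-01]), 'qvel': array([-0.00189597, -0.00247543,  0.00044047,  0.00060017,  0.00118297,
       -0.00024863]), 'tau': array([ 1.83835524e-03, -6.13622403e+01, -2.58602196e+01,  6.92824298e-02,
        4.70383535e-02, -7.11186613e-05]), 'eef_pos': array([217.57166992, 585.66871793, 214.13774742]), 'tcp_rot': array([-3.14062457e+00, -9.96323676e-05,  2.78581799e+00]), 'ft_force': array([-0.00301577, -0.08443904, -0.85164583]), 'moment': array([ 0.00854489, -0.0266606 , -0.04660125]), 'grip_force': 0.0, 'opening': 0.9970640546691715}
```

View pics/scene0.png

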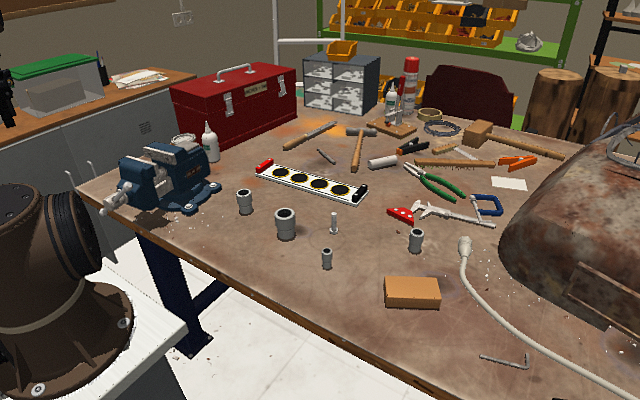

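View pics/top0.png

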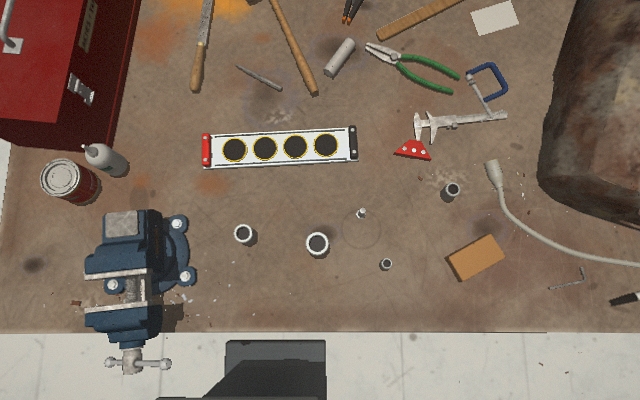

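The top view shows sockets at about (243,234), (317,244), (386,264) and (452,190). The pads run from (234,149) to (325,145), with red at the left (+y) end. I'll zoom in for precise rims.

Run:
```python
import cv2
a=cv2.imread("pics/top0.png")[125:280,200:466]; cv2.imwrite("pics/topc.png",cv2.resize(a,None,fx=3,fy=3,interpolation=2))
a=cv2.imread("pics/scene0.png")[150:275,230:430]; cv2.imwrite("pics/scenec.png",cv2.resize(a,None,fx=4,fy=4,interpolation=2))
```

```text
(no output)
```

View pics/topc.png

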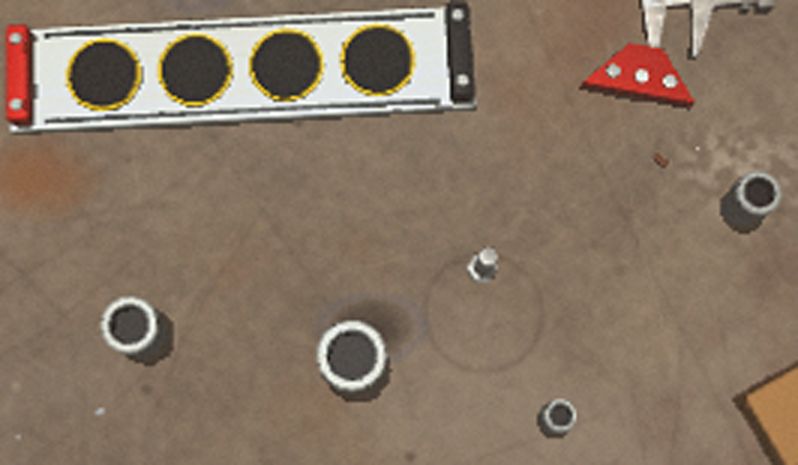

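View pics/scenec.png

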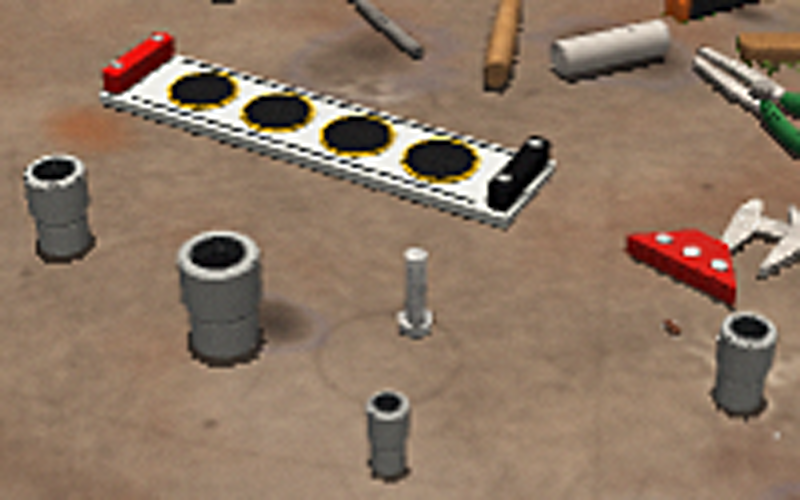

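Red is at the +y end, beside pad_4, and the bolt standing at about (362,212) is an obstacle. Next I triangulate the rims and pads from dark-area centroids.

```bash
cat > h.py <<'E'
import numpy as np, cv2
from cell import *
def ray(n,p):
    i=camera_info(n); K=i["K"]; T=i["cam_to_world"]
    d=cv2.undistortPoints(np.array([[p]],float),K,np.array([i["k1"],0,0,0,0.]))[0,0]
    return T[:3,3],T[:3,:3]@np.array([d[0],d[1],1])
def proj(n,X):
    i=camera_info(n); T=np.linalg.inv(i["cam_to_world"])
    return cv2.projectPoints(np.array([X],float),cv2.Rodrigues(T[:3,:3])[0],T[:3,3],i["K"],np.array([i["k1"],0,0,0,0.]))[0][0,0]
def plane(n,p,z):
    o,d=ray(n,p); return o+d*(z-o[2])/d[2]
def tri(p,q):
    (o,d),(a,b)=ray("top",p),ray("scene",q)
    s=np.linalg.lstsq(np.stack([d,-b],1),a-o,rcond=None)[0]
    P,Q=o+d*s[0],a+b*s[1]; return (P+Q)/2,np.linalg.norm(P-Q)
def dark(img,p,r,k=8,th=100):
    x,y=int(round(p[0])),int(round(p[1])); c=img[y-r:y+r+1,x-r:x+r+1]
    g=cv2.resize(cv2.cvtColor(c,6),None,fx=k,fy=k,interpolation=cv2.INTER_CUBIC)
    n,l,st,ce=cv2.connectedComponentsWithStats((g<th).astype(np.uint8),connectivity=4)
    j=l[int((p[1]-y+r+.5)*k),int((p[0]-x+r+.5)*k)]
    if j==0: return None
    return (ce[j]+.5)/k-.5+[x-r,y-r],st[j,2:4]/k
E
python3 - <<'E'
from h import *
t=cv2.imread("pics/top0.png");s=cv2.imread("pics/scene0.png")
T=dict(s38=(130,326),s46=(352,356),s22=(559,415),s30=(759,194),p4=(105,74),p3=(196,70),p2=(286,65),p1=(377,60))
S=dict(s38=(56,170),s46=(219,255),s22=(388,403),s30=(749,329),p4=(202,90),p3=(278,112),p2=(357,134),p1=(441,160))
for k in T:
    a=np.array(T[k])/3+[200,125]-.33; b=np.array(S[k])/4+[230,150]-.375
    r=12 if k[0]=='p' or k=='s46' else 9
    A=dark(t,a,r+5);B=dark(s,b,r)
    P,e=tri(a,b); print(k,P.round(1),round(e,1),A and (A[0]-a,A[1]),B and (B[0]-b,B[1]))
    if A is not None and B is not None: P,e=tri(A[0],B[0]); print("    ",P.round(1),round(e,1))
    z=12 if k[0]=='p' else {'s22':42,'s30':48,'s38':54,'s46':60}[k]
    print("    plane",plane("top",A[0] if A else a,z).round(1),plane("scene",B[0] if B else b,z).round(1))
E
```

```text
s38 [464.8 -19.   58.5] 1.3 (array([-0.60636229, -0.65057477]), array([12.875, 12.875])) (array([-0.67080705, -0.10302751]), array([10.625,  5.625]))
     [465.6 -17.   57.8] 0.4
    plane [466.2 -16.5  54. ] [469.5 -12.4  54. ]
s46 [ 444.  -162.3   62.7] 0.1 (array([-0.32663176, -0.39460476]), array([16.25, 16.25])) (array([-0.43570997, -0.5824491 ]), array([14.   ,  8.375]))
     [ 444.4 -161.4   63.7] 0.7
    plane [ 445.  -161.6   60. ] [ 448.1 -157.8   60. ]
s22 [ 407.2 -295.9   45.3] 0.4 (array([ 0.52221517, -0.09802156]), array([7.5  , 7.125])) (array([-0.30791767, -0.13664363]), array([7.25 , 4.875]))
     [ 406.9 -296.3   46.2] 1.0
    plane [ 407.4 -297.3   42. ] [ 410.5 -293.4   42. ]
s30 [ 551.  -431.    51.9] 0.4 (array([ 0.08218254, -0.7278125 ]), array([10.25, 10.  ])) (array([ 0.00118275, -0.31236085]), array([9.75 , 5.875]))
     [ 552.3 -430.9   52. ] 1.1
    plane [ 553.5 -432.7   48. ] [ 556.7 -429.2   48. ]
p4 [647.8  13.3  16.2] 1.9 (array([-0.72430707, -0.12099033]), array([22.5 , 21.25])) (array([ 0.25525388, -0.2604725 ]), array([16.625, 10.625]))
     [648.7  14.2  16.2] 0.1
    plane [650.   15.1  12. ] [654.2  19.   12. ]
p3 [650.8 -51.5  16.1] 0.5 (array([-0.50778702, -0.3225438 ]), array([22.625, 21.625])) (array([-0.09878604, -0.12361333]), array([16.75 ,  9.125]))
     [651.7 -50.4  15.7] 0.4
    plane [653.1 -50.1  12. ] [656.6 -46.5  12. ]
p2 [ 654.2 -115.5   16.8] 0.1 (array([-0.11584268, -0.17907152]), array([22.625, 22.625])) (array([0.09808677, 0.00989348]), array([16.875, 11.5  ]))
     [ 654.8 -115.3   16.3] 0.3
    plane [ 656.1 -114.9   12. ] [ 660.8 -111.5   12. ]
p1 [ 658.  -179.9   15.2] 0.2 (array([ 0.08274486, -0.22790759]), array([22.375, 21.75 ])) (array([-0.33546864, -0.23756743]), array([18.75 , 11.625]))
     [ 657.8 -179.7   16.1] 0.9
    plane [ 659.5 -180.    12. ] [ 663.  -176.2   12. ]
```

move_arm(commands=[[[1.5,-1.5,3],[0,0,-7],1],[[2.1,-3,2],[0,0,-7],1],[[2.1,-3,2],[0,0,-7],1],[[2.1,-3,1.6],[0,0,-7],1],[[2.1,-3,0],[0,0,-7],1],[[2.1,-3,0],[0,0,-7],1],[[2.1,-3,0],[0,0,-7],1],[[2.1,-3,0],[0,0,-7],1],[[2.1,-3,0],[0,0,-7],1],[[2.1,-3,0],[0,0,-6.6],1]])

```text
t: 1.1
eef_pos: [422.3, 299.5, 300.5]
tcp_rot: [-3.141, 0.0, 1.566]
ft_force: [0.5, -0.3, 0.8]
opening: 0.999
grip_force: 0.0
```

move_arm(commands=[[[0.5,-4,0],[0,0,0],1],[[0.5,-4,0],[0,0,0],1],[[0.5,-4,0],[0,0,0],1],[[0.5,-4,0],[0,0,0],1],[[0.5,-4,-2],[0,0,0],1],[[0.5,-4,-2.5],[0,0,0],1],[[0.5,-4,-3],[0,0,0],1],[[0.5,-3.4,-3],[0,0,0],1],[[0.5,0,-3.5],[0,0,0],1],[[0,0,-2],[0,0,0],1]])

```text
t: 2.1
eef_pos: [466.2, -14.0, 138.5]
tcp_rot: [-3.139, -0.0, 1.569]
ft_force: [0.0, 0.7, -0.1]
opening: 1.001
grip_force: 0.0
```

Run:
```python
from h import *
a=read_camera("scene");b=read_camera("top");print(state()["eef_pos"])
c=cv2.resize(a[110:260,190:320],None,fx=3.4,fy=3.4,interpolation=2);d=cv2.resize(b[180:300,190:290],None,fx=3.4,fy=3.4,interpolation=2)
o=np.zeros((520,790,3),np.uint8);o[:c.shape[0],:c.shape[1]]=c;o[:d.shape[0],448:448+d.shape[1]]=d[:,:342];cv2.imwrite("pics/a.png",o)
```

```text
[465.4327757  -13.07785887 138.56780603]
```

View pics/a.png

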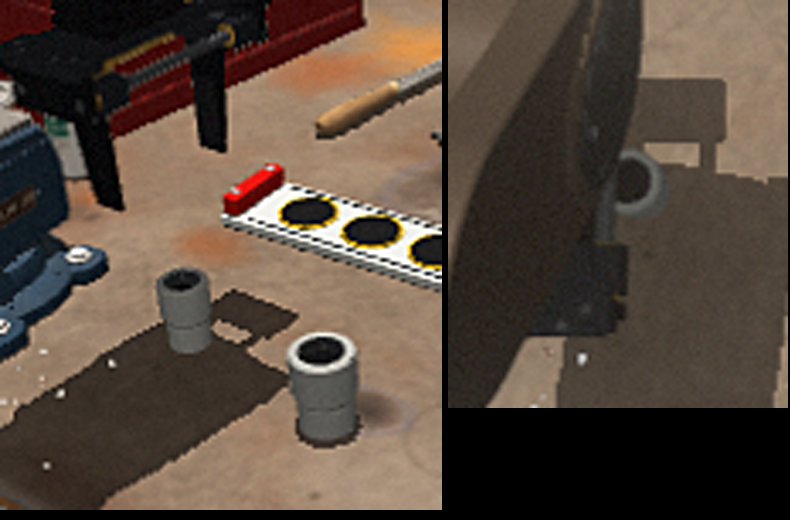

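The fingers hang over the 38 mm socket, with tips at crop (116,207) and (213,150). I compare their projection with the reported TCP to calibrate the scene camera.

Run:
```python
from h import *
for dx in(-59.5,-47.5,0,47.5,59.5):
  print(dx,[((proj("scene",[466+dx,-14+dy,138.5])-[190,110]+.5)*3.4).round(1) for dy in(-10,0,10)])
print((proj("scene",[466,-14,54])-[190,110]+.5)*3.4)
```

```text
-59.5 [array([111.8, 221.5]), array([101.1, 217.5]), array([ 90.5, 213.5])]
-47.5 [array([125. , 213.6]), array([114.3, 209.7]), array([103.7, 205.9])]
0 [array([174.8, 184.1]), array([164.2, 180.5]), array([153.7, 177. ])]
47.5 [array([221.1, 156.8]), array([210.6, 153.5]), array([200.2, 150.2])]
59.5 [array([232.2, 150.2]), array([221.8, 147. ]), array([211.4, 143.8])]
[180.02352288 283.44480965]
```

move_arm(commands=[[[0.1,-0.1,-3],[0,0,0],1],[[0,0,-4],[0,0,0],1],[[0,0,-3],[0,0,0],1],[[0,0,-1.5],[0,0,0],1],[[0,0,0],[0,0,0],0.6],[[0,0,0],[0,0,0],0.3],[[0,0,0],[0,0,0],0.3],[[0,0,0],[0,0,0],0.3],[[0,0,0],[0,0,0],0.3]])

```text
t: 3.1
eef_pos: [468.0, -14.0, 26.6]
tcp_rot: [3.14, 0.0, 1.571]
ft_force: [-0.7, -0.1, 0.1]
opening: 0.637
grip_force: 0.0
```

move_arm(commands=[[[0,0,0],[0,0,0],0.2],[[0,0,0],[0,0,0],0.2],[[0,0,0],[0,0,0],0.2],[[0,0,0],[0,0,0],0.2],[[0,0,0],[0,0,0],0.2],[[0,0,0],[0,0,0],0.2]])

```text
t: 3.7
eef_pos: [467.6, -13.9, 25.9]
tcp_rot: [3.142, 0.0, 1.571]
ft_force: [-1.3, -0.2, 4.0]
opening: 0.394
grip_force: 30.0
```

move_arm(commands=[[[0,0,2],[0,0,0],0.2],[[1,-0.5,3],[0,0,0],0.2],[[3,-1.5,0.5],[0,0,0],0.2],[[3.5,-1.8,0],[0,0,0],0.2],[[3.5,-1.8,0],[0,0,0],0.2],[[3.5,-1.8,0],[0,0,0],0.2],[[3,-1.6,0],[0,0,0],0.2],[[1.5,-0.9,0],[0,0,0],0.2],[[0,0,-1.5],[0,0,0],0.2],[[0,0,0],[0,0,0],0.2]])

```text
t: 4.7
eef_pos: [655.7, -112.3, 62.8]
tcp_rot: [-3.137, -0.001, 1.571]
ft_force: [-0.5, 0.9, -1.9]
opening: 0.398
grip_force: 30.0
```

```bash
cat > shot.py <<'E'
import sys
from h import *
f=sys.argv[1]
a=read_camera("scene");b=read_camera("top");print(state()["eef_pos"],state()["opening"])
cv2.imwrite(f"pics/{f}_s.png",a);cv2.imwrite(f"pics/{f}_t.png",b)
c=cv2.resize(a[140:220,245:375],None,fx=6,fy=6,interpolation=2);cv2.imwrite(f"pics/{f}.png",c)
E
python3 shot.py b
```

```text
[ 656.29512618 -112.18708814   64.81382023] 0.3954365281826409
```

View pics/b.png

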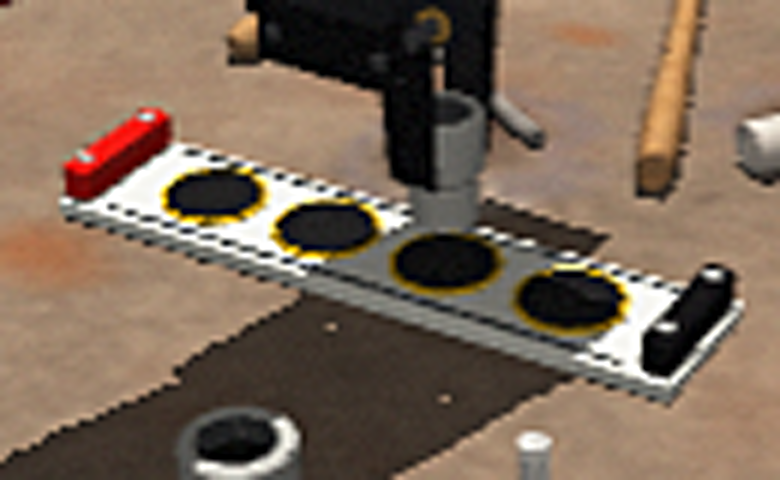

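The socket hangs about 26 mm above pad_2, and the pad centre is at crop (446,263). I lower it in line with that.

move_arm(commands=[[[0,0,-1.2],[0,0,0],0.2],[[0,0,-1],[0,0,0],0.2],[[0,0,-0.4],[0,0,0],0.2],[[0,0,0],[0,0,0],0.2],[[0,0,0],[0,0,0],0.2]])

```text
t: 5.3
eef_pos: [657.7, -112.9, 39.8]
tcp_rot: [3.142, -0.0, 1.571]
ft_force: [0.3, 0.5, -2.1]
opening: 0.396
grip_force: 30.0
```

```bash
python3 shot.py c
```

```text
[ 657.85497279 -112.95882097   40.16337688] 0.39572356593429525
```

View pics/c.png

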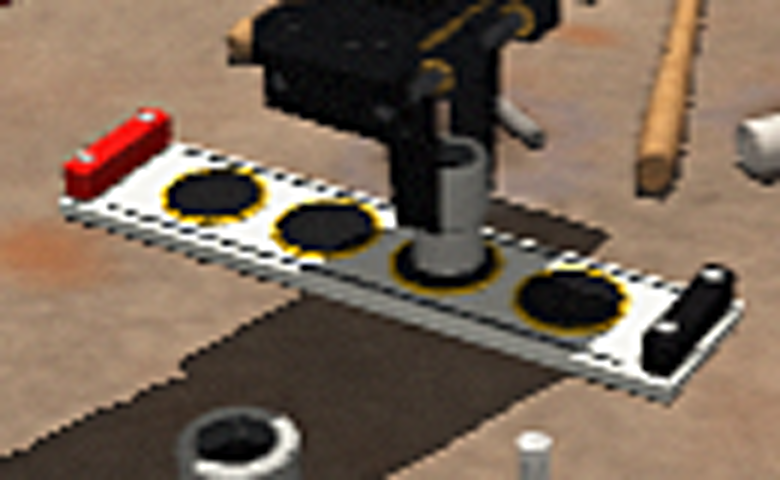

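move_arm(commands=[[[-0.15,0,-0.1],[0,0,0],0.2],[[0,0,-0.1],[0,0,0],0.2],[[0,0,0],[0,0,0],0.2],[[0,0,0],[0,0,0],0.2]])

```text
t: 5.8
eef_pos: [656.1, -113.0, 37.9]
tcp_rot: [3.142, 0.0, 1.571]
ft_force: [-1.2, 0.6, 0.9]
opening: 0.392
grip_force: 30.0
```

move_arm(commands=[[[0,0,0],[0,0,0],0.5],[[0,0,0],[0,0,0],0.8],[[0,0,0],[0,0,0],0.8],[[0,0,0],[0,0,0],0.8],[[0,0,2],[0,0,0],1],[[0,0,4],[0,0,0],1],[[0,0,4],[0,0,0],1],[[-4,-1,0],[0,0,0],1],[[-4.5,-1,0],[0,0,0],1],[[-4.5,-1,0],[0,0,0],1]])

```text
t: 6.8
eef_pos: [524.6, -142.9, 138.0]
tcp_rot: [3.141, 0.0, 1.572]
ft_force: [0.9, -0.3, -1.1]
opening: 1.001
grip_force: 0.0
```

move_arm(commands=[[[-4.5,-1,0],[0,0,0],1],[[-3.6,-0.7,0],[0,0,0],1],[[0,0,0],[0,0,0],1]])

```text
t: 7.1
eef_pos: [441.6, -160.0, 138.1]
tcp_rot: [-3.14, -0.001, 1.569]
ft_force: [0.4, 0.2, 0.8]
opening: 1.004
grip_force: 0.0
```

```bash
python3 shot.py d
python3 - <<'E'
import cv2
b=cv2.imread("pics/d_t.png");s=cv2.imread("pics/d.png")[100:350,60:760]
c=cv2.resize(b[120:175,195:365],None,fx=4,fy=4,interpolation=2)
c=cv2.copyMakeBorder(c,0,0,0,700-c.shape[1],0)
cv2.imwrite("pics/d2.png",cv2.vconcat([s,c]))
E
```

```text
[ 445.38540176 -160.38204743  138.33151705] 0.9990593855304327
```

View pics/d2.png

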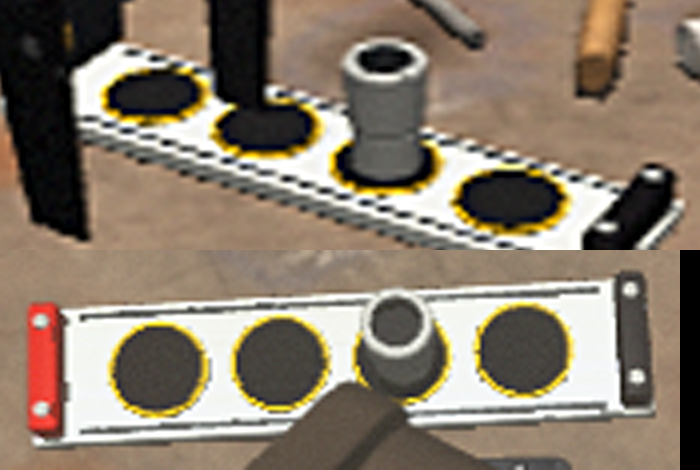

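The 38 mm socket now stands on pad_2, with its rim at top px (294,200.5) and its scene rim at about crop (385,60). I measure its offset from the pad in both views.

Run:
```python
from h import *
t=cv2.imread("pics/d_t.png");s=cv2.imread("pics/d_s.png")
a=np.array([397,(323-250)])/4+[195,120]-.375
b=np.array([385+60,60+100])/6+[245,140]-.42
A=dark(t,a,9,th=110);B=dark(s,b,9,th=90);print(a,A,b,B)
for p in ([657.2,-114,12],): print(p)
for n,q,pp in(("top",A[0] if A else a,(656.1,-114.9)),("scene",B[0] if B else b,(660.8,-111.5))):
    print(n,plane(n,q,66)[:2]-pp, plane(n,a if n=="top" else b,66)[:2]-pp)
```

```text
[293.875 137.875] (array([293.58680237, 137.47670477]), array([12.75 , 11.875])) [318.74666667 166.24666667] (array([318.58019042, 166.14259828]), array([9.25 , 4.625]))
[657.2, -114, 12]
top [ 0.27241099 -0.88698237] [-0.56938246 -1.47254116]
scene [-0.862124   -0.25553821] [-1.11138153 -0.95288029]
```

move_arm(commands=[[[0.05,0,-3],[0,0,0],1],[[0,0,-4],[0,0,0],1],[[0,0,-3],[0,0,0],1],[[0,0,-1],[0,0,0],0.8],[[0,0,0],[0,0,0],0.3],[[0,0,0],[0,0,0],0.3],[[0,0,0],[0,0,0],0.3],[[0,0,0],[0,0,0],0.3],[[0,0,0],[0,0,0],0.3],[[0,0,0],[0,0,0],0.3]])

```text
t: 8.2
eef_pos: [445.8, -160.0, 28.3]
tcp_rot: [3.141, 0.0, 1.571]
ft_force: [-0.3, 0.2, 6.6]
opening: 0.48
grip_force: 30.0
```

move_arm(commands=[[[0,0,0],[0,0,0],0.3],[[0,0,0],[0,0,0],0.3]])

```text
t: 8.4
eef_pos: [445.8, -160.0, 28.3]
tcp_rot: [3.141, 0.0, 1.571]
ft_force: [-1.4, -0.3, 6.7]
opening: 0.478
grip_force: 30.0
```

move_arm(commands=[[[0,0,2],[0,0,0],0.3],[[1,-0.2,3],[0,0,0],0.3],[[3.5,-0.3,0.5],[0,0,0],0.3],[[4.2,-0.3,0],[0,0,0],0.3],[[4.2,-0.3,0],[0,0,0],0.3],[[4.2,-0.3,0],[0,0,0],0.3],[[3,-0.3,0],[0,0,0],0.3],[[1.25,-0.12,-1.5],[0,0,0],0.3],[[0,0,-1.5],[0,0,0],0.3],[[0,0,-0.9],[0,0,0],0.3]])

```text
t: 9.4
eef_pos: [657.7, -177.6, 41.6]
tcp_rot: [-3.138, -0.001, 1.571]
ft_force: [0.4, 0.4, -3.4]
opening: 0.48
grip_force: 30.0
```

move_arm(commands=[[[0,0,0],[0,0,0],0.3],[[0,0,0],[0,0,0],0.3],[[0,0,-0.2],[0,0,0],0.3],[[0,0,0],[0,0,0],0.3],[[0,0,0],[0,0,0],0.3]])

```text
t: 9.9
eef_pos: [659.2, -178.2, 42.3]
tcp_rot: [3.141, 0.0, 1.571]
ft_force: [0.5, 0.2, -2.8]
opening: 0.482
grip_force: 30.0
```

move_arm(commands=[[[0,0,-0.1],[0,0,0],0.3],[[0,0,-0.1],[0,0,0],0.3],[[0,0,0],[0,0,0],0.3],[[0,0,0],[0,0,0],0.3]])

```text
t: 10.3
eef_pos: [659.3, -178.2, 40.4]
tcp_rot: [3.141, 0.0, 1.571]
ft_force: [-2.6, 0.6, 5.0]
opening: 0.48
grip_force: 30.0
```

move_arm(commands=[[[0,0,0],[0,0,0],0.6],[[0,0,0],[0,0,0],0.9],[[0,0,0],[0,0,0],0.9],[[0,0,0],[0,0,0],0.9],[[0,0,2],[0,0,0],1],[[0,0,4],[0,0,0],1],[[0,0,4],[0,0,0],1],[[-3.6,-1.8,0],[0,0,0],1],[[-4,-2,0],[0,0,0],1],[[-4,-2,0],[0,0,0],1]])

```text
t: 11.3
eef_pos: [541.9, -236.3, 140.0]
tcp_rot: [3.141, 0.0, 1.572]
ft_force: [0.2, 0.1, -0.3]
opening: 1.001
grip_force: 0.0
```

move_arm(commands=[[[-4,-2,0],[0,0,0],1],[[-4,-2,0],[0,0,0],1],[[-3.5,-1.5,0],[0,0,0],1],[[-2,-0.5,0],[0,0,0],1],[[0,0,-2],[0,0,0],1],[[0,0,0],[0,0,0],1]])

```text
t: 11.9
eef_pos: [407.2, -296.0, 118.7]
tcp_rot: [-3.14, -0.002, 1.57]
ft_force: [-0.5, -0.1, -0.9]
opening: 1.0
grip_force: 0.0
```

```bash
python3 shot.py e
python3 - <<'E'
import cv2
b=cv2.imread("pics/e_t.png");s=cv2.imread("pics/e_s.png")
c=cv2.resize(b[120:175,195:365],None,fx=4,fy=4,interpolation=2)
d=cv2.resize(s[150:210,250:380],(680,314),interpolation=2)
cv2.imwrite("pics/e2.png",cv2.vconcat([d,c]))
E
```

```text
[ 408.35924621 -296.11686158  119.95092693] 1.0005342344512664
```

View pics/e2.png

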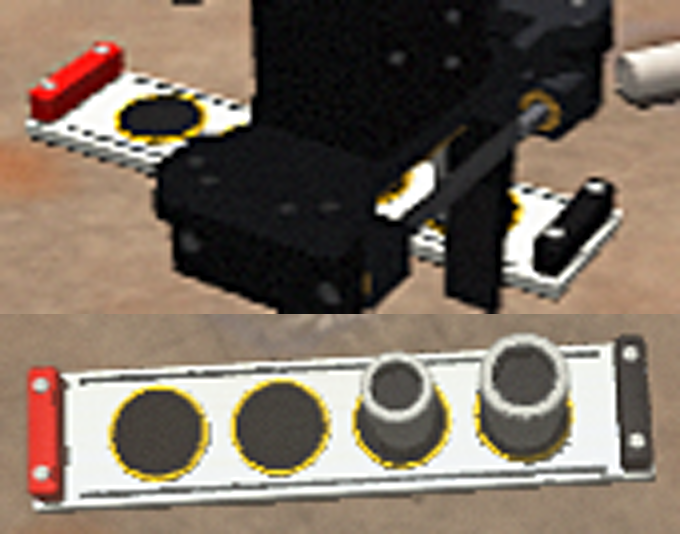

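Top view: the 38 and 46 sockets stand on pads 2 and 1, with the 46 rim at about crop (523,63). I continue with the 22.

move_arm(commands=[[[0,0,-3.5],[0,0,0],1],[[0,0,-3.5],[0,0,0],0.7],[[0,0,-2.5],[0,0,0],0.5],[[0,0,-1],[0,0,0],0.4],[[0,0,0],[0,0,0],0.1],[[0,0,0],[0,0,0],0.1],[[0,0,0],[0,0,0],0.1],[[0,0,0],[0,0,0],0.1],[[0,0,0],[0,0,0],0.1],[[0,0,0],[0,0,0],0.1]])

```text
t: 13.0
eef_pos: [408.3, -296.2, 15.2]
tcp_rot: [3.141, 0.0, 1.571]
ft_force: [0.3, 0.6, -1.1]
opening: 0.302
grip_force: 0.0
```

move_arm(commands=[[[0,0,0],[0,0,0],0.1],[[0,0,0],[0,0,0],0.1],[[0,0,0],[0,0,0],0.1]])

```text
t: 13.3
eef_pos: [408.2, -296.2, 15.0]
tcp_rot: [3.141, 0.0, 1.571]
ft_force: [-0.4, 0.4, 4.1]
opening: 0.224
grip_force: 30.0
```

Run:
```python
from h import *
t=cv2.imread("pics/e_t.png")
for c,z,pp in(((397,70),66,(656.1,-114.9)),((523,63),72,(659.5,-180))):
    a=np.array(c)/4+[195,120]-.375; A=dark(t,a,11,th=110)
    print(A, plane("top",A[0],z)[:2]-pp,plane("top",a,z)[:2]-pp)
```

```text
(array([293.58847445, 137.47528842]), array([12.75, 12.  ])) [ 0.27536963 -0.89031959] [ 1.00886686 -1.46051755]
(array([325.50052609, 134.80996423]), array([16.125, 14.875])) [-0.11749601  0.14684016] [-1.29724029  0.40403743]
```

move_arm(commands=[[[0,0,3],[0,0,0],0.1],[[0,0,4],[0,0,0],0.1],[[1.5,2,3],[0,0,0],0.1],[[2.6,3.4,0],[0,0,0],0.1],[[2.8,3.6,0],[0,0,0],0.1],[[2.8,3.6,0],[0,0,0],0.1],[[2.8,3.6,0],[0,0,0],0.1],[[2.8,3.6,0],[0,0,0],0.1],[[2.8,3.6,0],[0,0,0],0.1],[[2.8,3.6,0],[0,0,0],0.1]])

```text
t: 14.3
eef_pos: [618.0, -24.3, 114.6]
tcp_rot: [-3.141, -0.0, 1.571]
ft_force: [0.5, -0.6, -0.1]
opening: 0.225
grip_force: 30.0
```

move_arm(commands=[[[2.2,2.8,0],[0,0,0],0.1],[[1.1,1.44,0],[0,0,0],0.1],[[0,0,-2.5],[0,0,0],0.1],[[0,0,-3],[0,0,0],0.1],[[0,0,-2.3],[0,0,0],0.1],[[0,0,-0.7],[0,0,0],0.1],[[0,0,-0.2],[0,0,0],0.1],[[0,0,0],[0,0,0],0.1],[[0,0,0],[0,0,0],0.1]])

```text
t: 15.2
eef_pos: [650.6, 16.2, 28.7]
tcp_rot: [3.14, 0.0, 1.571]
ft_force: [-0.7, 0.4, 0.1]
opening: 0.224
grip_force: 30.0
```

move_arm(commands=[[[0,0,-0.1],[0,0,0],0.1],[[0,0,-0.05],[0,0,0],0.1],[[0,0,0],[0,0,0],0.1],[[0,0,0],[0,0,0],0.1]])

```text
t: 15.6
eef_pos: [650.4, 16.2, 26.9]
tcp_rot: [3.141, 0.0, 1.571]
ft_force: [0.3, -0.5, 6.6]
opening: 0.222
grip_force: 30.0
```

move_arm(commands=[[[0,0,0],[0,0,0],0.4],[[0,0,0],[0,0,0],0.5],[[0,0,0],[0,0,0],0.6],[[0,0,1],[0,0,0],0.6],[[0,0,3],[0,0,0],0.8],[[0,0,4],[0,0,0],1],[[-1,0,4],[0,0,0],1],[[-3,-2,0],[0,0,0],1],[[-3,-3.5,0],[0,0,0],1],[[-2,-4,0],[0,0,0],1]])

```text
t: 16.6
eef_pos: [558.5, -78.7, 147.4]
tcp_rot: [3.141, 0.0, 1.573]
ft_force: [0.1, -1.5, 1.1]
opening: 0.978
grip_force: 0.0
```

move_arm(commands=[[[0,-4.5,0],[0,0,0],1],[[0,-4.5,0],[0,0,0],1],[[0,-4.5,0],[0,0,0],1],[[0,-4.5,0],[0,0,0],1],[[0,-4.5,0],[0,0,0],1],[[0,-4.5,0],[0,0,0],1],[[0,-4.5,0],[0,0,0],1],[[-0.4,-3,0],[0,0,0],1],[[-0.27,-0.77,0],[0,0,0],1],[[0,0,-2],[0,0,0],1]])

```text
t: 17.6
eef_pos: [553.7, -433.3, 128.7]
tcp_rot: [3.138, 0.003, 1.569]
ft_force: [-0.4, -0.0, -0.4]
opening: 1.003
grip_force: 0.0
```

```bash
python3 shot.py f
python3 - <<'E'
from h import *
t=cv2.imread("pics/f_t.png")
A=dark(t,proj("top",[650,15.1,54]),8,th=110); print(A)
if A: print(plane("top",A[0],54)[:2]-(650,15.1))
E
```

```text
[ 552.52125958 -430.32631648  124.58177819] 1.0007045253725781
(array([230., 143.]), array([17., 17.]))
[-0.38398181 -0.68036368]
```

move_arm(commands=[[[0,0,-3.5],[0,0,0],1],[[0,0,-3.5],[0,0,0],0.7],[[0,0,-2.6],[0,0,0],0.55],[[0,0,-1],[0,0,0],0.5],[[0,0,0],[0,0,0],0.15],[[0,0,0],[0,0,0],0.15],[[0,0,0],[0,0,0],0.15],[[0,0,0],[0,0,0],0.15],[[0,0,0],[0,0,0],0.15],[[0,0,0],[0,0,0],0.15]])

```text
t: 18.7
eef_pos: [553.6, -431.5, 20.8]
tcp_rot: [3.141, 0.0, 1.571]
ft_force: [1.0, -0.1, 3.9]
opening: 0.307
grip_force: 30.0
```

move_arm(commands=[[[0,0,0],[0,0,0],0.15],[[0,0,0],[0,0,0],0.15]])

```text
t: 18.9
eef_pos: [553.6, -431.6, 20.8]
tcp_rot: [3.141, 0.0, 1.571]
ft_force: [-0.1, 0.2, 4.3]
opening: 0.307
grip_force: 30.0
```

move_arm(commands=[[[0,0,3],[0,0,0],0.15],[[0,0,4],[0,0,0],0.15],[[0,2,4],[0,0,0],0.15],[[0,4,0],[0,0,0],0.15],[[0.5,4.5,0],[0,0,0],0.15],[[1,4.5,0],[0,0,0],0.15],[[1,4.5,0],[0,0,0],0.15],[[1,4.5,0],[0,0,0],0.15],[[1,4.5,0],[0,0,0],0.15],[[1,4.5,0],[0,0,0],0.15]])

```text
t: 19.9
eef_pos: [608.5, -99.6, 130.1]
tcp_rot: [-3.141, -0.0, 1.571]
ft_force: [0.6, -0.2, -1.7]
opening: 0.311
grip_force: 30.0
```

move_arm(commands=[[[2,3.5,0],[0,0,0],0.15],[[2,1.76,0],[0,0,0],0.15],[[0.44,0,0],[0,0,0],0.15],[[0,0,-3],[0,0,0],0.15],[[0,0,-3],[0,0,0],0.15],[[0,0,-2.5],[0,0,0],0.15],[[0,0,-1],[0,0,0],0.15],[[0,0,-0.2],[0,0,0],0.15],[[0,0,0],[0,0,0],0.15],[[0,0,0],[0,0,0],0.15]])

```text
t: 20.9
eef_pos: [653.3, -49.2, 34.2]
tcp_rot: [3.14, 0.0, 1.571]
ft_force: [0.1, -0.0, -1.1]
opening: 0.313
grip_force: 30.0
```

move_arm(commands=[[[0,0,-0.1],[0,0,0],0.15],[[0,0,-0.05],[0,0,0],0.15],[[0,0,0],[0,0,0],0.15],[[0,0,0],[0,0,0],0.15]])

```text
t: 21.3
eef_pos: [652.9, -48.8, 32.0]
tcp_rot: [3.141, 0.0, 1.571]
ft_force: [-0.6, 0.2, 1.0]
opening: 0.309
grip_force: 30.0
```

Contact confirmed; I release, retreat and check.

move_arm(commands=[[[0,0,0],[0,0,0],0.45],[[0,0,0],[0,0,0],0.6],[[0,0,0],[0,0,0],0.7],[[0,0,1],[0,0,0],0.7],[[0,0,3],[0,0,0],0.8],[[0,0,4],[0,0,0],1],[[-1,0,4],[0,0,0],1],[[-3,-2,0],[0,0,0],1],[[-4,-3,0],[0,0,0],1],[[-4,-3,0],[0,0,0],1]])

```text
t: 22.3
eef_pos: [531.6, -129.2, 152.8]
tcp_rot: [3.14, 0.001, 1.572]
ft_force: [1.5, -1.4, -0.5]
opening: 0.993
grip_force: 0.0
```

move_arm(commands=[[[-2,-4,2],[0,0,0],1],[[0,-4.5,2],[0,0,0],1],[[0,-4.5,2],[0,0,0],1],[[0,-4.5,0],[0,0,0],1],[[0,-4.5,0],[0,0,0],1],[[0,-4.5,0],[0,0,0],1],[[0,-4.5,0],[0,0,0],1],[[0,0,0],[0,0,0],1],[[0,0,0],[0,0,0],1]])

```text
t: 23.2
eef_pos: [512.3, -439.3, 211.8]
tcp_rot: [-3.141, -0.0, 1.569]
ft_force: [-0.2, 0.7, -0.2]
opening: 1.002
grip_force: 0.0
```

```bash
python3 shot.py g
python3 - <<'E'
from h import *
b=cv2.imread("pics/g_t.png");s=cv2.imread("pics/g_s.png")
c=cv2.resize(b[120:175,195:365],None,fx=4,fy=4,interpolation=2)
d=cv2.resize(s[150:210,250:380],(680,314),interpolation=2)
cv2.imwrite("pics/g2.png",cv2.vconcat([d,c]))
for z,pp,r in((54,(650,15.1),6),(60,(653.1,-50.1),8),(66,(656.1,-114.9),9),(72,(659.5,-180),11)):
  for th in(90,110):
    A=dark(b,proj("top",[*pp,z]),r,th=th)
    if A: print(th,A[1],plane("top",A[0],z)[:2]-pp)
E
```

```text
[ 512.89862651 -437.83374872  212.21283624] 1.0031803360578193
90 [5.875 5.5  ] [0.66075271 1.11569573]
110 [6.5 6. ] [0.60710556 0.95035995]
110 [9.    9.125] [0.0262876  1.18594673]
110 [12.375 11.625] [ 0.28685681 -0.83111343]
110 [15.625 14.5  ] [-0.1356199   0.21336298]
```

View pics/g2.png

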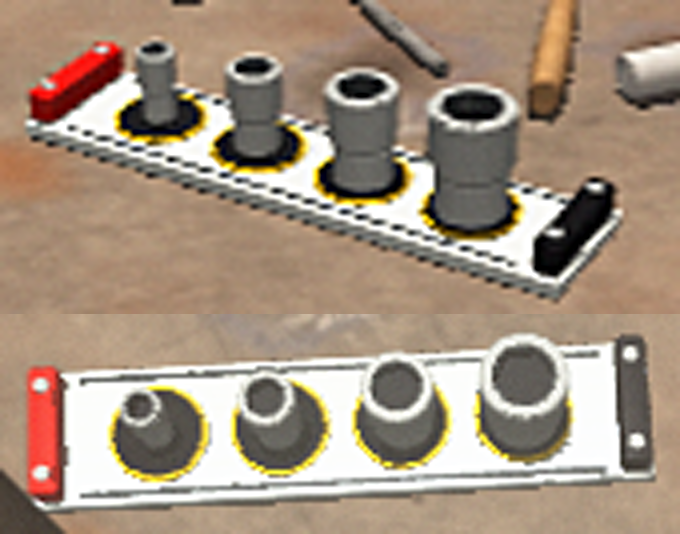

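All four stand upright in order, red end to black end, each within about 1.2 mm of its pad's centre.

```bash
python3 -c "
from cell import env
print(env.job_done())"
```

```text
the job is handed in; nothing more can be done
None
```

The job is handed in: all four sockets stand upright on the rail in size order, from the 22 mm at the red end to the 46 mm at the black end. By the top camera each is within about 1.2 mm of its pad's centre, and it took about 23 s of the 99 s allowed.

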